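Pulse the coffee grinder with its bayonet lid

ROBOT

A 6-joint arm with a two-finger parallel gripper is mounted at the origin on a cart in front of the work surface, level with it; the furniture and walls round the work are solid. World frame = base frame: x ahead of the robot, y to its left, z up, the work surface at z = 0. Lengths are in m, angles in rad, forces in N, time in s.
With the tool pointing down it reaches from about 0.35 to 0.875 m from the base axis. Payload 4.2 kg.
Tool frame: the origin (TCP) lies at the very end of the fingers, on their centre line; the grasp point (between the pads) lies behind it (robot.hold_point_z is the z of the grasp point in the tool frame, in m); z points along the fingers, y is the line along which they close (so a half turn about z gives the same grasp; the last joint's range is limited). The gripper opens to 85 mm and grips with 20 to 120 N. Pads are 22 mm wide; open, the fingers measure 114 mm over their backs; the gripper's body (76 mm by 85 mm) begins 54 mm behind the grasp point. The pads swing forward as they close: fully open they stand 13 mm farther back than shut.
Start: joints at [1.6, 0.385, 0.008, 0, -1.194, -0.259], TCP at [0.142, 0.609, 0.231] pointing down, gripper open.
Joint ranges: [-3.14, 3.14], [-1.21, 2.06], [-1.07, 1.41], [-3.16, 2.05], [-2.99, -0.16], [-3.1, 3.1]. Speed limits (rad/s): [2.79, 2.79, 3.14, 3.14, 3.14, 3.14].

INTERFACE

Orientations are given as a 3x3 rotation matrix whose columns are the frame's x, y, z axes.
In Python, from rig import robot gives the robot as it stands. Calls block until the motion is done:
- robot.movep(position, orientation): joint-space move of the TCP to a pose.
- robot.move_linear(position, rot=None, vel=0.15, until_force=None): straight line of the TCP; rot=None keeps the orientation; vel is the mean speed in m/s. With until_force (N) it stops when the force on the tool has changed by that much, and returns True; else False.
- robot.set_joints(angles): joint-space move.
- robot.gripper_open() and robot.close(grasp_force=None): open the fingers fully, or close them until they stop; grasp_force is the grip in N (None keeps the last).
- robot.dwell(seconds).
- robot.inverse_kinematics(position, orientation): joint angles nearest the present ones, or None.
- robot.observe(): the state.
- robot.snapshot(name): name is "scene" or "side" or "wrist"; returns the picture (420x560x3 uint8, red, green, blue); there is no depth.
- robot.camera_params(name): a dict with "camera_matrix" (3x3 intrinsics, pixels), "rvec" (rotation vector, rad) and "tvec" (3), from world to camera coordinates, as OpenCV has them. Camera axes: x right, y down, z forward; pixel columns grow to the right and rows downward; lengths in m; the calibration is good to about 2 mm. The wrist camera is an equidistant fisheye: a pixel r from the principal point sees the ray r / f radians off the axis. A picture is of the moment at which its call begins: read the wrist's pose just before it. camera_params takes no time and is no camera call; for the wrist camera it gives the pose at the moment of the call.
A pose or a line that the arm cannot do raises robot.IKError and nothing moves.
- robot.job_done(): hands the job in; it is judged then, once.
The state is a dict: "t": time; "q": joint angles; "qvel": joint speeds; "effort": joint torques, N m; "ee_pos": TCP position; "tcp_rot": TCP orientation; "force": force on the tool from outside, world axes, zero at the start; "wrist_torque": the same for the moment, N m; "finger_gap": finger opening in m; "grip_force": force on a finger pad.
Only numpy, scipy, OpenCV 4.12 (cv2) and the standard library are available. Lean on these libraries where they do the work, as an engineer would, in place of code of your own. Each camera call takes 0.05 s, during which the arm holds its last target. There are 200 camera calls.

TASK

Put the black lid with the blue grip bar on the small white coffee grinder: drop its two lugs through the two slots of the steel mouth (white marks) until it sits fully down, then twist it clockwise, seen from above, until the bar points at the orange marks, halfway to the lock, and finish there, still gripping the lid and holding it against the return spring. Never turn it on to the click at the red marks, and leave the other things on the desk where they stand.

Things in the scene. Friction and masses are not known exactly. Their poses are not given: they have to be found in the camera images.
- grinder: White round coffee grinder base, fixed to the desk; its place (left or right) and yaw change. 108 mm across, 70 mm tall, origin at the centre of its underside, z up. On top a steel ring 100 mm across with a round mouth and two slots along the grinder's +x and -x (white marks). Orange marks lie 45 degrees and red marks 90 degrees clockwise of the white ones, on both sides.
- mouth (a point): Centre of the mouth, level with the top of the steel ring; axes as the grinder's. Round mouth 57 mm across; each slot about 18 mm wide, reaching 40 mm from the axis. The steel lip between the slots is 6 mm thick; the chamber under it reaches 18 mm below the ring's top. A bookshelf board hangs 0.47 m over the desk beyond x = 0.61 m: carry the lid low.
- half_mark (a point): one of the two orange marks on the ring, 46 mm from the axis, 45 degrees clockwise of the grinder's +x; the other lies opposite. The bar may point to them with either end.
- drive (a joint): Spring-return drive ring in the chamber, rad: 0 at rest, grows clockwise. It reads about 0.07 less than the lid's turn from the slots (free play): 0.72 with the bar at the orange marks. Spring: 0.04 N m at the start, 0.1 halfway; it turns a released lid back. From 57 degrees of lid turn a pawl resists, it clicks at about 90; over 1.4 counts as clicked.
- lid: Loose upright bayonet lid, 0.12 kg, origin at the centre of its underside, z up. Black disc 84 mm across, 13 to 21 mm above the origin; under it a plug 52 mm across with two lugs along the lid's +x and -x, reaching 34 mm from the axis, 13 mm wide, 0 to 5 mm above the origin. Seated, the disc lies on the steel ring, the origin 13 mm below point mouth.
- lid_grip (a point): Middle of the lid's blue upright grip bar, 38 mm above the lid's origin, axes as the lid's. The bar lies along the lid's x, parallel to the lugs: 56 mm long, 16 mm thick, from the disc at 21 mm to 54 mm above the lid's origin. The lid is alike after a half turn; it only goes down with its x along the grinder's x, either way round, within about 4 degrees.
- note_block: square yellow block of sticky notes, 77x77x24 mm, lying between the two work places; bystander, to be left alone; origin at the centre of its underside
- mug: blue-grey mug, 92x127x95 mm, at the left; bystander, to be left alone; origin at the centre of its underside
- glue_stick: red and yellow glue stick standing upright, 27 mm across, 92 mm tall; bystander, to be left alone; origin at the centre of its underside
- parts_jar: white jar with black lid, 52 mm across, 70 mm tall; bystander, to be left alone; origin at the centre of its underside
- charger: white charger block 70x46x28 mm; bystander, to be left alone; origin at the centre of its underside
- stapler: dark blue stapler 34x141x46 mm, at the right; bystander, to be left alone; origin at the centre of its underside
Not all that is in view belongs to the job. What is shaped like the lid but purple or yellow is not meant.

How it is judged:
By the outcome, as a careful person would: the job done as asked, in the order asked, and still so for the second after the job is handed in, while the arm keeps its last pose, push and grip.
It also fails if it takes over 42 s, if anything falls off the work surface, if the arm or the gripper's body presses on something with over 40 N, if the wrist force passes 120 N, or if a joint passes its speed limit or range.

## Working session

There is one attempt and no reset: what is moved stays moved. The work goes in short steps, each a Python script; the robot and the scene stay as the last script left them, time stands still between calls to the robot, and variables do not carry over. Pictures are saved under pics/ and viewed, at most 10 in all, crops included, and the job is handed in when it is done.

```bash
mkdir -p pics; ls
python3 - <<'E'
from rig import robot
import cv2,numpy as np
o=robot.observe();print(o,robot.hold_point_z)
ims=[]
for n in("scene","side","wrist"):
    p=robot.camera_params(n);print(n,p)
    im=robot.snapshot(n)[:,:,::-1];cv2.imwrite(f"pics/{n}0.png",im)
E
```

```text
pics
{'t': 0.0, 'q': array([ 1.59959438e+00,  3.85572413e-01,  6.62013866e-03, -5.41049623e-04,
       -1.19397598e+00, -2.58575822e-01]), 'qvel': array([ 0.0010182 ,  0.00107593,  0.00027714, -0.00043676,  0.00103177,
       -0.00047713]), 'effort': array([-2.70071387e-04, -3.92284191e+01,  1.88407284e+01,  4.18643430e+00,
       -4.69420978e-03, -2.85169712e-06]), 'ee_pos': array([0.14220216, 0.60800749, 0.23020354]), 'tcp_rot': array([[ 9.73671562e-01, -2.27955027e-01, -4.41495191e-04],
       [-2.27955447e-01, -9.73669200e-01, -2.14547852e-03],
       [ 5.92023465e-05,  2.18963266e-03, -9.99997601e-01]]), 'force': array([-0.15293748, -0.92629768,  0.49719312]), 'wrist_torque': array([-0.00842063,  0.06281877, -0.01703307]), 'grip_force': 0.0, 'finger_gap': 0.08535746160079699} -0.0187
scene {'camera_matrix': array([[396.28352248,   0.        , 278.57272776],
       [  0.        , 396.28352248, 209.88961437],
       [  0.        ,   0.        ,   1.        ]]), 'rvec': array([ 0.58400845, -2.77679854,  0.98279756]), 'tvec': array([0.40957196, 0.19367331, 1.02051529])}
side {'camera_matrix': array([[435.63457867,   0.        , 279.32259934],
       [  0.        , 435.63457867, 209.77432159],
       [  0.        ,   0.        ,   1.        ]]), 'rvec': array([ 0.00525444,  2.95264674, -1.07196818]), 'tvec': array([0.465428  , 0.05253363, 1.44700645])}
wrist {'camera_matrix': array([[325.1922621 ,   0.        , 284.34927008],
       [  0.        , 325.1922621 , 215.1799964 ],
       [  0.        ,   0.        ,   1.        ]]), 'rvec': array([-1.80806436,  2.28007406,  0.37980451]), 'tvec': array([ 0.623346  , -0.04277401,  0.38084994])}
```

View pics/scene0.png

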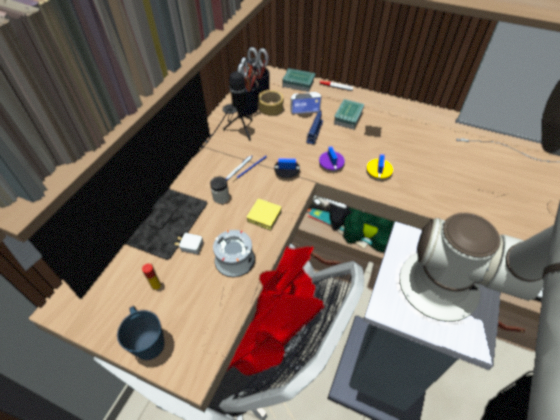

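View pics/side0.png

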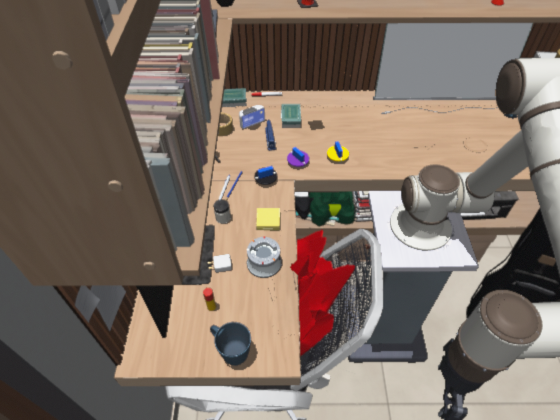

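The scene view shows the black lid with blue bar at about (287,167) and the grinder at (234,252). In the side view they are at (265,175) and (264,256).

```bash
cat > h.py <<'E'
import cv2,numpy as np
from rig import robot
def ray(n,uv,p):
    K=p["camera_matrix"];R=cv2.Rodrigues(p["rvec"])[0]
    x=(np.atleast_2d(uv).astype(float)-K[:2,2])/K[0,0]
    if n=="wrist":
        r=np.linalg.norm(x,axis=1,keepdims=True)+1e-12
        d=np.hstack([x/r*np.sin(r),np.cos(r)])
    else: d=np.hstack([x,np.ones((len(x),1))])
    return -R.T@p["tvec"],d@R
def onz(n,uv,p,z):
    c,d=ray(n,uv,p);return c+d*((z-c[2])/d[:,2:])
def proj(n,X,p):
    K=p["camera_matrix"];c=cv2.Rodrigues(p["rvec"])[0]@np.asarray(X)+p["tvec"]
    if n=="wrist":
        r=np.hypot(c[0],c[1]);return K[:2,2]+K[0,0]*np.arctan2(r,c[2])*c[:2]/max(r,1e-9)
    return K[:2,2]+K[0,0]*c[:2]/c[2]
def down(yaw): # tool y axis (closing line) at yaw
    y=np.array([np.cos(yaw),np.sin(yaw),0]);z=np.array([0,0,-1.]);return np.column_stack([np.cross(y,z),y,z])
def look(name):
    p=robot.camera_params("wrist");im=robot.snapshot("wrist")[:,:,::-1].copy()
    cv2.imwrite(f"pics/{name}.png",im);np.savez(f"pics/{name}.npz",**p);return im,p
E
python3 - <<'E'
from h import *
for n,l,g in(("scene",(287,162),(233,245)),("side",(265,170),(264,249))):
    p=robot.camera_params(n)
    print(n,onz(n,l,p,.05),onz(n,g,p,.07))
p=robot.camera_params("wrist");o=robot.observe()
c=-cv2.Rodrigues(p["rvec"])[0].T@p["tvec"]
print("cam in tool",o["tcp_rot"].T@(c-o["ee_pos"]), o["tcp_rot"].T@cv2.Rodrigues(p["rvec"])[0].T[:,2])
for n,pts in(("note",(264,213)),("charger",(190,242)),("jar",(220,190)),("glue",(152,278))):
    print(n,onz("scene",pts,robot.camera_params("scene"),.03))
E
```

```text
scene [[ 0.51240376 -0.21241943  0.05      ]] [[0.51272699 0.14146031 0.07      ]]
side [[ 0.51546592 -0.21249588  0.05      ]] [[0.51163721 0.14089804 0.07      ]]
cam in tool [ 0.08344299  0.00070611 -0.14254006] [-3.25695075e-01  5.40232655e-05  9.45474862e-01]
note [[ 0.49910982 -0.01382215  0.03      ]]
charger [[0.63948821 0.15717869 0.03      ]]
jar [[ 0.65726181 -0.04059442  0.03      ]]
glue [[0.66896117 0.29002503 0.03      ]]
```

View pics/wrist0.png

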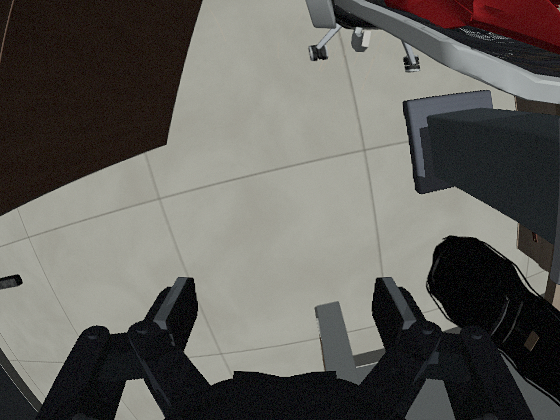

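The wrist view shows only the floor and the fingers; the camera looks past the TCP. I'll fly to the grinder, then the lid, and take one look at each.

Run:
```python
from h import *
c=np.array([.512,.141])
def flyto(c,name,z):
    b=None
    for yaw in np.arange(-np.pi,np.pi,np.pi/12):
        R=down(yaw);pos=np.r_[c,z]+.02*R[:,0]
        q=robot.inverse_kinematics(pos,R)
        if q is None: continue
        s=abs(q[5])+ (10 if pos[0]>.54 else 0)
        if b is None or s<b[0]: b=(s,yaw,pos,q)
    print(name,b);robot.movep(b[2],down(b[1]));o=robot.observe();print(o["t"],o["ee_pos"]);robot.dwell(.2)
    return look(name)
a,_=flyto(c,"gr",.25)
b,_=flyto(np.array([.514,-.212]),"lid",.2)
v=np.hstack([a,b]);cv2.imwrite("pics/v1.png",cv2.resize(v,(800,300),interpolation=cv2.INTER_AREA))
```

```text
gr (np.float64(0.011519489388319482), np.float64(-2.617993877991494), array([0.522     , 0.12367949, 0.25      ]), array([ 0.53511826,  0.22047441, -0.17918911,  0.        , -1.17113281,
       -0.01151949]))
2.35 [0.52197459 0.12443022 0.24993361]
lid (np.float64(0.1250605368041664), np.float64(2.8797932657906475), array([ 0.50882362, -0.23131852,  0.2       ]), array([-0.13673885,  0.297928  , -0.2039441 ,  0.        , -1.06892423,
       -0.12506054]))
3.9417 [ 0.50932055 -0.23064433  0.20028219]
```

View pics/v1.png

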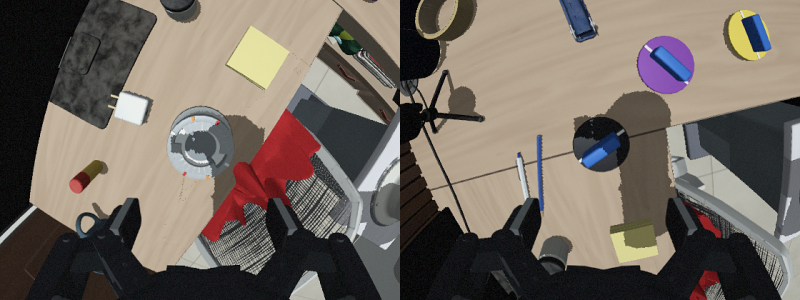

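Left half (grinder view): the grinder is at about (280,199) in full-image pixels. Right half: the black lid is at about (281,199), with purple and yellow decoys beyond it. Next I'll zoom in and measure.

Run:
```python
from h import *
out=[]
for n in("gr","lid"):
    im=cv2.imread(f"pics/{n}.png");out.append(cv2.resize(im[139:264,221:341],(400,417),interpolation=cv2.INTER_CUBIC))
cv2.imwrite("pics/v2.png",np.hstack(out))
im=cv2.imread("pics/lid.png");p=dict(np.load("pics/lid.npz"))
hsv=cv2.cvtColor(im,cv2.COLOR_BGR2HSV)
m=cv2.inRange(hsv,(100,120,50),(125,255,255));
k,lab,st,ce=cv2.connectedComponentsWithStats(m)
for i in range(1,k):
    if st[i,4]>100:
        print("blue",ce[i],st[i],cv2.minAreaRect(np.argwhere(lab==i)[:,::-1].astype(np.float32)),onz("wrist",ce[i],p,.05))
# black disc outline
dk=cv2.inRange(hsv,(0,0,0),(180,255,60))[130:270,210:350]
cs=cv2.findContours(dk,cv2.RETR_EXTERNAL,cv2.CHAIN_APPROX_NONE)[0];c=max(cs,key=cv2.contourArea)
h=cv2.convexHull(c)[:,0]+[210,130]
w=onz("wrist",h,p,.021)[:,:2].astype(np.float32);print("disc",cv2.fitEllipse(w*1000))
# grinder marks
im=cv2.imread("pics/gr.png");p=dict(np.load("pics/gr.npz"));hsv=cv2.cvtColor(im,cv2.COLOR_BGR2HSV)
roi=np.zeros(im.shape[:2],np.uint8);cv2.circle(roi,(280,195),52,255,-1)
for nm,lo,hi in(("red",(0,110,80),(6,255,255)),("red2",(172,110,80),(180,255,255)),("orange",(7,110,80),(22,255,255)),("white",(0,0,235),(180,12,255))):
    k,lab,st,ce=cv2.connectedComponentsWithStats(cv2.inRange(hsv,lo,hi)&roi)
    for i in range(1,k):
        if st[i,4]>3: print(nm,ce[i],st[i,4],onz("wrist",ce[i],p,.07))
```

```text
blue [247.63262195  21.92987805] [224   0  45  49 656] ((247.45562744140625, 19.39349365234375), (53.846160888671875, 30.846158981323242), 67.38013458251953) [[ 0.49806879 -0.39711935  0.05      ]]
blue [498.95552147  46.61886503] [ 478   20   42   53 1304] ((499.0689697265625, 47.17241668701172), (53.480255126953125, 25.625957489013672), 68.19859313964844) [[ 0.25455124 -0.33435212  0.05      ]]
blue [378.78070836  89.38055765] [ 350   64   58   50 1327] ((379.1814270019531, 89.72122955322266), (62.934226989746094, 22.29508399963379), 41.18592834472656) [[ 0.39975766 -0.30887214  0.05      ]]
blue [280.99168556 209.569161  ] [ 255  184   54   51 1323] ((280.3926086425781, 209.77517700195312), (23.020416259765625, 61.3604736328125), 55.00798034667969) [[ 0.51466296 -0.2208206   0.05      ]]
blue [195.28871893 241.96940727] [192 191   8 104 523] ((195.20030212402344, 242.510009765625), (103.17604064941406, 5.3636884689331055), 88.09085083007812) [[ 0.60721827 -0.2099736   0.05      ]]
disc ((503.06011962890625, -219.20431518554688), (82.59553527832031, 114.68191528320312), 91.96893310546875)
red [304.2173913 171.       ] 23 [[0.51392228 0.09632786 0.07      ]]
red [259.  241.5] 6 [[0.51628235 0.18704564 0.07      ]]
orange [269.58333333 165.58333333] 24 [[0.54688005 0.10901437 0.07      ]]
white [254.94594595 184.16216216] 37 [[0.55040483 0.13323731 0.07      ]]
white [241.61111111 186.        ] 18 [[0.56143485 0.14175569 0.07      ]]
white [262.61538462 217.53846154] 13 [[0.5261208  0.16091975 0.07      ]]
white [274.18181818 225.36363636] 11 [[0.51124096 0.16247019 0.07      ]]
white [284.59090909 226.13636364] 22 [[0.50124765 0.15769068 0.07      ]]
```

View pics/v2.png

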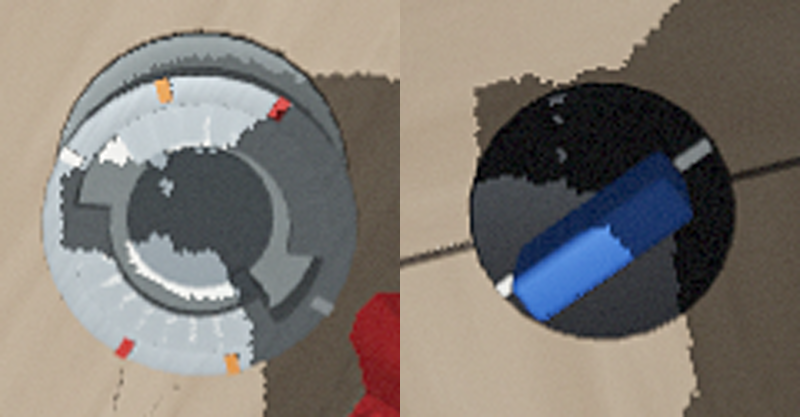

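The grinder's six ring marks show clearly: white at crop (70,157) and (322,306), orange at (164,90) and (233,364), red at (280,109) and (125,349). The lid's two mark strips are at (692,152) and (506,287), and its bar top is also visible.

Run:
```python
from h import *
f=lambda P,ox=0:(np.array(P)-[ox,0])/3.3333+[221,139]-.35
p=dict(np.load("pics/gr.npz"))
X=onz("wrist",f([(70,157),(164,90),(280,109),(322,306),(233,364),(125,349)]),p,.07)[:,:2]
print(X);c=X.mean(0);print("pairs",(X[:3]+X[3:])/2,"c",c)
d=X[:3]-X[3:];print("diam",np.linalg.norm(d,axis=1),"ang",np.degrees(np.arctan2(d[:,1],d[:,0])))
p=dict(np.load("pics/lid.npz"))
Y=onz("wrist",f([(692,152),(506,287)],400),p,.021)[:,:2];d=Y[0]-Y[1]
print("lid",Y.mean(0),np.linalg.norm(d),np.degrees(np.arctan2(d[1],d[0])))
t=np.linspace(0,2*np.pi,24)
Z=onz("wrist",f([(470,210),(735,210),(602,83),(602,338)],400),p,.017)[:,:2];print("disc extremes",Z)
# bar top corners: near end (514,287)-(548,320), far end (660,152)... top face
T=onz("wrist",f([(603,225),],400),p,.054);print(T)
for n,X3 in(("scene",[.512,-.218,.021]),):print(proj(n,X3,robot.camera_params(n)))
```

```text
[[0.56152379 0.1415026 ]
 [0.54661314 0.10894047]
 [0.51335828 0.0964161 ]
 [0.46849242 0.14448152]
 [0.48289983 0.17638799]
 [0.51603658 0.18944848]]
pairs [[0.5150081  0.14299206]
 [0.51475649 0.14266423]
 [0.51469743 0.14293229]] c [0.51482067 0.14286286]
diam [0.09307905 0.0927823  0.09307093] ang [ -1.83402224 -46.63079337 -91.64903001]
lid [ 0.51732668 -0.21703604] 0.0729922466841613 -157.72831116467466
disc extremes [[ 0.55550984 -0.22962847]
 [ 0.47478832 -0.20819506]
 [ 0.50481891 -0.25784287]
 [ 0.52660858 -0.17671189]]
[[ 0.51291154 -0.22516628  0.054     ]]
[287.66260752 167.50512812]
```

Run:
```python
from h import *
L=np.array([.516,-.2178]);G=np.array([.5148,.1429])
R=down(np.radians(22.3-90))
robot.movep(np.r_[L,.13],R)
robot.move_linear(np.r_[L,.026],vel=.12,until_force=10)
print(robot.observe()["ee_pos"])
robot.close(70);o=robot.observe();print(o["t"],o["finger_gap"],o["grip_force"],o["ee_pos"],o["force"])
robot.move_linear(np.r_[L,.17],vel=.15)
R=down(np.radians(-1.7-90))
robot.movep(np.r_[G,.16],R);robot.dwell(.2)
o=robot.observe();print(o["t"],o["finger_gap"],o["ee_pos"],o["q"],o["force"],np.degrees(np.arctan2(*o["tcp_rot"][1::-1,1])))
im,p=look("held")
print(proj("wrist",np.r_[o["ee_pos"][:2],.15],p))
s=robot.snapshot("side")[:,:,::-1];
cv2.imwrite("pics/v3.png",np.hstack([cv2.resize(im[150:400,160:400],(400,417)),cv2.resize(s[170:320,190:334],(400,417),interpolation=cv2.INTER_CUBIC)]))
```

```text
[ 0.51667353 -0.21791726  0.02667079]
7.75 0.0144392097110952 68.6037540435791 [ 0.51627738 -0.21783664  0.02629544] [-0.88402167  0.51827066  2.32003703]
10.4083 0.014615474230501729 [0.515016   0.14199499 0.15995612] [ 5.72810944e-01  2.96707901e-01 -3.17719734e-01  2.87186241e-05
 -9.56531308e-01  9.66780655e-01] [-0.27132924 -0.34092679 -0.63145587] -91.78695029670828
[283.30377403 269.95436803]
```

View pics/v3.png

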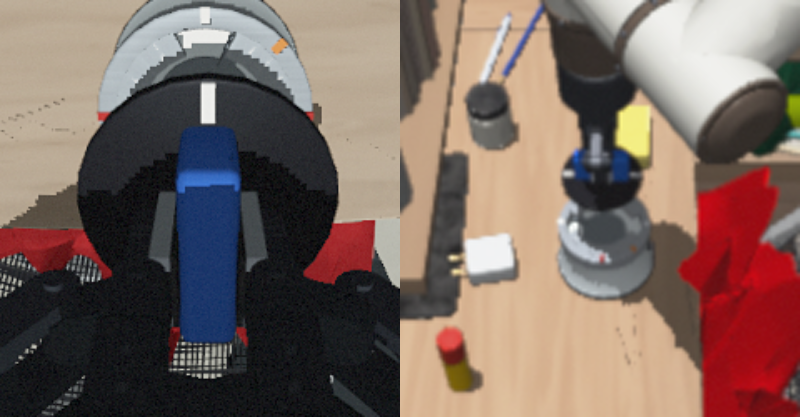

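The lid is held square in the fingers: its mark at crop (207,100) lines up with the grinder's white mark at (205,15). I'll check the lid's centre, then lower.

Run:
```python
from h import *
p=dict(np.load("pics/held.npz"))
f=lambda P:np.array(P)/1.6667+[160,150]-.2
print(onz("wrist",f([(207,76),(207,100),(207,84)]),p,.1547))
print(onz("wrist",f([(78,188),(338,188)]),p,.1527))
print("grinder mark",onz("wrist",f([(205,15)]),p,.07))
o=robot.observe()
G=np.array([.5148,.1429])
robot.move_linear(np.r_[G,.115],vel=.12)
h=robot.move_linear(np.r_[G,.080],vel=.04,until_force=8)
o=robot.observe();print(h,o["t"],o["ee_pos"],o["force"],o["wrist_torque"],o["finger_gap"])
```

```text
[[0.55727497 0.14030362 0.1547    ]
 [0.55013747 0.14052573 0.1547    ]
 [0.55491679 0.14037698 0.1547    ]]
[[0.52154503 0.18226974 0.1527    ]
 [0.51900232 0.10000977 0.1527    ]]
grinder mark [[0.561215   0.14112946 0.07      ]]
True 11.775 [0.51443816 0.14274301 0.08327809] [-1.27508811 -0.03563753  3.04048446] [0.03457782 0.07489353 0.00943292] 0.01487384753055349
```

Seated: TCP z is 0.0833, as expected. Now the clockwise twist, in small steps.

Run:
```python
from h import *
G=np.array([.5148,.1429,.0828])
for a in(8,16,24,32,40,45):
    robot.movep(G,down(np.radians(-91.7-a)))
    o=robot.observe();y=np.degrees(np.arctan2(*o["tcp_rot"][1::-1,1]))
    print(a,round(o["t"],2),"yaw",y,"z",o["ee_pos"],"F",o["force"],"Tz",o["wrist_torque"],o["finger_gap"])
    if np.abs(o["force"]).max()>25: print("stop");break
robot.dwell(.3)
im,p=look("tw");s=robot.snapshot("scene")[:,:,::-1]
cv2.imwrite("pics/v4.png",cv2.resize(im[130:380,120:440],(800,600),interpolation=cv2.INTER_CUBIC))
```

```text
8 12.03 yaw -99.49873754825943 z [0.51540633 0.14330074 0.08326991] F [0.28595718 0.33412765 3.87778122] Tz [ 0.15279557  0.05122819 -0.03714529] 0.014614148174178688
16 12.29 yaw -107.40065281402472 z [0.51542602 0.14332281 0.08325996] F [0.16443296 0.85330631 3.04954508] Tz [ 0.2022548   0.02837392 -0.00283577] 0.014759148093301165
24 12.55 yaw -115.33657369222135 z [0.51541826 0.14335624 0.08327054] F [1.16814897 1.42028547 4.97134532] Tz [ 0.25867987 -0.03553276  0.00743215] 0.014921684847498423
32 12.81 yaw -123.24274003391467 z [0.51540804 0.14335978 0.08325139] F [-0.44807096  1.10360695  5.02154729] Tz [ 0.28099712 -0.10994225 -0.02989854] 0.014890746631875822
40 13.07 yaw -131.17172113967544 z [0.51543976 0.14342977 0.08327657] F [1.97199355 0.34937864 6.08807402] Tz [ 0.32935389 -0.09845301  0.03886066] 0.014831093018390067
45 13.32 yaw -136.16271445053263 z [0.51549573 0.14338303 0.08326829] F [1.3266603  1.57031539 6.07646553] Tz [ 0.27808845 -0.27548227  0.01128264] 0.014974843805198089
```

View pics/v4.png

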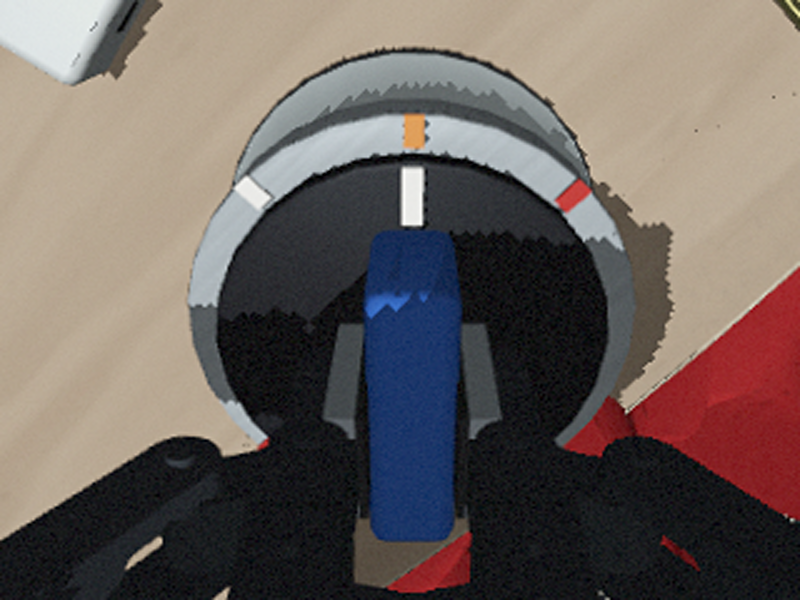

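The lid's white mark at (412,197) lines up with the orange mark at (415,132), within about 1°. The disc is flush on the ring and the fingers still hold the bar, so I'm handing it in.

```bash
python3 -c "
from rig import robot
print(robot.job_done())"
```

```text
the job is handed in; nothing more can be done
None
```

The lid is fully down on the grinder and twisted clockwise to the orange marks (within about 1°, never near the click). I handed the job in at about 14 s with the gripper still holding it, and no bystander was handled.

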